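Complete an alternating disc spring stack on the arbor

TASK

The arbor on the grey stand already carries one disc spring with its blue crown up. Complete the alternating stack of three: first add the same-sized disc spring that lies hollow side up (bare metal showing), then the one that lies blue crown up, each the same way up as it lies now. Lower each one over the arbor's tip before letting go rather than dropping it from above, so that both end fully down and flat on the stack.

Things in the scene. Friction and masses are not known exactly. Their poses are not given: they have to be found in the camera images.
- arbor_seat (a point): Fixed stand: foot 100 mm wide, 10 high; 48 mm pedestal up to z 30 mm; on it the fixed first disc (56 mm wide, 11 high, blue crown up). The point is on the upright arbor's axis at that disc's top, 41 mm above the desk; z up. That disc's rim top is 5 mm below the point. Seated, the added discs' centres are 5.5 and 16.5 mm above the point; the lower one's rim top is 11 mm above it.
- arbor_tip (a point): Tip of the steel arbor, 57 mm above arbor_seat: 6 mm wide, tapering out over 20 mm to the 22 mm shaft; the discs' 26 mm holes slide down it freely. Fingers reaching below a held disc can strike the rim of the disc beneath: let go with the disc round the shaft some 12 mm above its seat and it slides home.
- disc_cup_up_center (a point): Disc spring to add first, 56 mm wide, 26 mm hole, 11 mm high (metal 6, cone 5), 0.1 kg; crown face blue, cup face and edges bare metal. Lies cup up (bare metal seen from above): its rim is the upper 6 mm of its height. Rests centred on a fixed green nest 52 mm wide, 20 high; grasp the rim across from above. The point is its centre, half-way up (25.5 mm above the desk); z up.
- disc_crown_up_center (a point): Disc spring to add second, the same part lying blue crown up: its rim is the lower 6 mm of its height. On a like green nest; the point is its centre, half-way up its 11 mm (25.5 mm above the desk); z up. Which nest holds what varies: two other like nests hold pieces not wanted, a flat black washer and a smaller all-brass cone washer.
Not all that is in view belongs to the job. What is shaped like the part that bears arbor_seat but orange or purple is not meant.

How it is judged:
By the outcome, as a careful person would: the job done as asked, in the order asked, and still so for the second after the job is handed in, with the robot touching nothing.
It also fails if it takes over 58 s, if anything falls off the work surface, if the arm or the gripper's body presses on something with over 40 N, if the wrist force passes 120 N, or if a joint passes its speed limit or range.

ROBOT

A 7-joint arm with a two-finger parallel gripper is mounted at the origin on the work surface. World frame = base frame: x ahead of the robot, y to its left, z up, the work surface at z = 0. Lengths are in m, angles in rad, forces in N, time in s.
With the tool pointing down it reaches from about 0.425 to 0.925 m from the base axis. Payload 6.8 kg.
Tool frame: the origin (TCP) lies midway between the tips of the shut fingers; the grasp point (between the pads) lies 19 mm behind it; z points along the fingers, y is the line along which they close (so a half turn about z gives the same grasp; the last joint's range is limited). The gripper opens to 85 mm and grips with 20 to 120 N. Pads are 22 mm wide; open, the fingers measure 114 mm over their backs; the gripper's body (76 mm by 85 mm) begins 54 mm behind the grasp point. The pads swing forward as they close: fully open they stand 13 mm farther back than shut.
Start: joints at [-1.44, 0.477, 0.022, 1.555, -0.011, 1.109, -0.083], TCP at [0.16, 0.656, 0.231] pointing down, gripper open.
Joint ranges: [-2.96, 2.96], [-0.34, 2.1], [-1.41, 1.46], [0.24, 2.44], [-1.37, 4.51], [0.17, 1.92], [-2.96, 2.96]. Speed limits (rad/s): [2.39, 2.39, 3.14, 3.14, 3.14, 3.14, 3.14].

INTERFACE

Orientations are given as a unit quaternion [w, x, y, z].
In Python, from station import bot, imaging gives the robot as it stands.
- The arm moves only by the tool move_arm, never from a script. Its argument "commands" is a list that holds one entry, the list of rows, each a list of 7 numbers: the shift along the tool's x, y, z in m, then the turn, a rotation vector about the tool's x, y, z in degrees, then the finger opening in m, from 0 to 0.0854. In form: [[[x, y, z, rx, ry, rz, grip], ...]]. A call has 1 to 20 rows; each row shifts and turns the commanded pose from where the row before left it, along the tool's axes as they then stand; what a row does not reach is not made up. A row lasts 1/8 s, in which the tool goes at most 62.5 mm and 10.7 degrees, less where a joint would pass 70% of its speed; a pose out of reach is approached as far as the arm can. A call is refused whole if a number of a shift passes 0.0625 or a number of a turn 10.7, either way. A call with a gripper value outside its range is refused whole. The fingers move at their own pace and stop on an object; "squeeze" is the grip in N (left out, the last holds). Time passes only in rows, so rows that do not move let the fingers close. It gives the time, the measured TCP pose, the force, the opening and the grip force at its end, in the units of the state.
- bot.get_obs(): the state, without advancing time (a new reading comes with each control period).
- imaging.read_camera(name): name is "side" or "top"; returns the picture (420x560x3 uint8, red, green, blue); there is no depth.
- imaging.calibration(name): a dict with "intrinsics" (3x3 intrinsics, pixels), "extrinsics" (4x4, takes a point from camera to world coordinates). Camera axes: x right, y down, z forward; pixel columns grow to the right and rows downward; lengths in m; the calibration is good to about 2 mm. A picture is of the moment at which its call begins. calibration takes no time and is no camera call.
- bot.hand_in(): hands the job in; it is judged then, once.
The state is a dict: "t": time; "q": joint angles; "joint_vel": joint speeds; "joint_torque": joint torques, N m; "eef_pos": TCP position; "tool_rot": TCP orientation; "contact_force": force on the tool from outside, world axes, zero at the start; "torque": the same for the moment, N m; "gripper_width": opening from 0.0 (shut) to 1.0 (fully open); "grasp_force": force on a finger pad.
Only numpy, scipy, OpenCV 4.12 (cv2) and the standard library are available. Lean on these libraries where they do the work, as an engineer would, in place of code of your own. Each camera call takes 0.05 s, during which the arm holds its last target. There are 200 camera calls.

## Working session

There is one attempt and no reset: what is moved stays moved. The work goes in short steps, Python scripts to look and compute and a tool call to move; the robot and the scene stay as the last step left them, time stands still between calls to the robot, and variables do not carry over. Pictures are saved under pics/ and viewed, at most 10 in all, crops included, and the job is handed in when it is done.

Besides the shell and the picture viewer there is one more tool, called after "Emit:" by a JSON object that holds its "op" and its "data". move_arm: Moves the arm, as the interface text tells. Its arguments: {"type":"object","properties":{"commands":{"type":"array","items":{"type":"array","items":{"type":"array","items":{"type":"number"}}}},"squeeze":{"type":"number"}},"required":["commands"]}

```bash
mkdir -p pics; python3 - <<'E'
from station import bot, imaging
import cv2
for n in("top","side"):
    im=imaging.read_camera(n); cv2.imwrite(f"pics/{n}0.png",im[:,:,::-1])
    c=imaging.calibration(n); print(n,c["intrinsics"],c["extrinsics"])
o=bot.get_obs(); print(o)
E
```

```text
top [[497.82392161   0.         277.3175058 ]
 [  0.         497.82392161 211.31528602]
 [  0.           0.           1.        ]] [[ 0.00202325 -0.99470799  0.10272256  0.40539486]
 [-0.99996818 -0.00280522 -0.00746857 -0.02344157]
 [ 0.0077172  -0.10270418 -0.99468201  1.20739957]
 [ 0.          0.          0.          1.        ]]
side [[508.14615858   0.         272.83932014]
 [  0.         508.14615858 213.92968941]
 [  0.           0.           1.        ]] [[ 0.91146562 -0.29651553  0.28514728  0.20102501]
 [-0.41100397 -0.62689704  0.66187298 -0.73685291]
 [-0.01749763 -0.72047113 -0.69326415  0.8436877 ]
 [ 0.          0.          0.          1.        ]]
{'t': 0.1, 'q': array([-1.44008444,  0.47773209,  0.02232844,  1.55631214, -0.01148349,
        1.10930071, -0.08312783]), 'joint_vel': array([-2.09481903e-04, -1.57561543e-03,  1.45941850e-03, -2.51712379e-03,
        3.62314438e-06, -2.55617051e-04, -4.72505742e-04]), 'joint_torque': array([ 4.12215624e-03, -5.97758889e+01,  1.61352552e+00, -2.81956905e+01,
        1.28442844e-02,  4.98363035e-03,  1.77534542e-06]), 'eef_pos': array([0.15955349, 0.65534203, 0.23042991]), 'tool_rot': array([-3.37527130e-05,  1.19116105e-01,  9.92880000e-01, -8.11407685e-04]), 'contact_force': array([-0.0087011 ,  0.1620982 ,  0.77913373]), 'torque': array([-0.0029378 ,  0.01778172, -0.01556433]), 'grasp_force': 0.0, 'gripper_width': 0.9978692021609403}
```

View pics/top0.png

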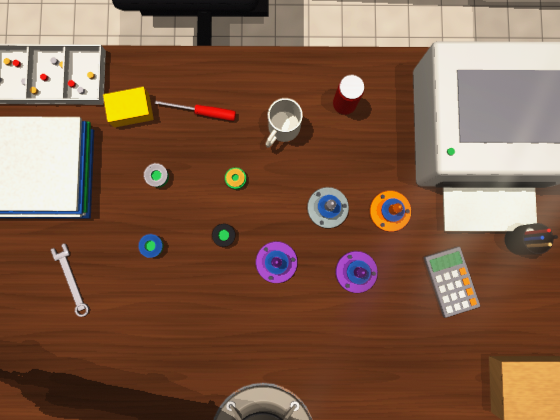

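View pics/side0.png

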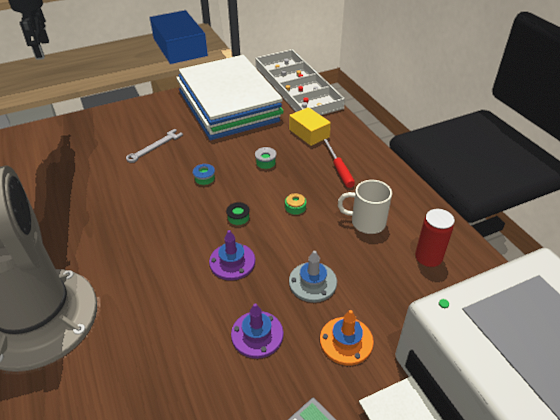

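The top view shows four nests:
- Bare grey ring at (155,175). This is the cup-up disc, with metal showing and full size.
- Blue ring at (150,246). This is the crown-up disc.
- Brass cone at (235,178), smaller and not wanted.
- Black washer at (224,236), not wanted.

For the stands, grey at (328,207) top and (313,282) side is the one meant. Orange (390,211) and purple (276,262), (357,272) are decoys. I'll confirm with an enlarged crop and measure.

```bash
cat > h.py <<'E'
import numpy as np, cv2
from station import bot, imaging
def ray(n,uv):
    c=imaging.calibration(n);K,E=c["intrinsics"],c["extrinsics"]
    d=E[:3,:3]@np.linalg.solve(K,[uv[0],uv[1],1]); return E[:3,3],d
def onz(n,uv,z):
    o,d=ray(n,uv); return o+d*(z-o[2])/d[2]
def proj(n,p):
    c=imaging.calibration(n);K,E=c["intrinsics"],c["extrinsics"]
    q=K@(E[:3,:3].T@(np.array(p)-E[:3,3])); return q[:2]/q[2]
def tri(a,b):
    (o1,d1),(o2,d2)=ray("top",a),ray("side",b)
    t,_,_,_=np.linalg.lstsq(np.c_[d1,-d2],o2-o1,rcond=None)
    p,q=o1+d1*t[0],o2+d2*t[1]; return (p+q)/2,np.linalg.norm(p-q)
def blob(im,lo,hi,near,r=30):
    m=cv2.inRange(cv2.cvtColor(im,cv2.COLOR_RGB2HSV),lo,hi)
    k=np.zeros_like(m);cv2.circle(k,near,r,255,-1);m&=k
    cs,_=cv2.findContours(m,cv2.RETR_EXTERNAL,cv2.CHAIN_APPROX_NONE)
    c=max(cs,key=cv2.contourArea); return cv2.fitEllipse(cv2.convexHull(c)),cv2.boundingRect(c)
E
python3 - <<'E'
from h import *
t=cv2.imread("pics/top0.png")[:,:,::-1].copy(); s=cv2.imread("pics/side0.png")[:,:,::-1].copy()
B=((100,120,60),(125,255,255)); G=((0,0,105),(180,60,255))
for nm,n,im,rng,near,r,z in [("cup","top",t,G,(155,175),20,.028),("cup","side",s,G,(265,157),16,.028),
  ("crown","top",t,B,(150,246),20,.024),("crown","side",s,B,(204,174),16,.024),
  ("seatdisc","top",t,B,(328,207),22,.036),("seatdisc","side",s,B,(313,280),22,.036),
  ("foot","top",t,G,(328,207),26,.010),("foot","side",s,((0,0,80),(180,70,255)),(313,285),30,.010)]:
    e,b=blob(im,*rng,near,r); print(nm,n,np.round(e[0],1),np.round(e[1],1),b,onz(n,e[0],z).round(4))
a=cv2.resize(t[150:270,125:260],None,fx=3,fy=3); b=cv2.resize(t[170:240,290:360],None,fx=5,fy=5); c=cv2.resize(s[240:310,280:350],None,fx=5,fy=5)
o=np.zeros((360+350,760,3),np.uint8); o=np.zeros((590,800,3),np.uint8)
o[:360,:405]=a; o[:350,410:760]=b; o[360:570,:210]=cv2.resize(c,(210,210)); o[355:590,410:645]=cv2.resize(c,(235,235))
cv2.imwrite("pics/crop.png",o[:,:,::-1])
E
```

```text
cup top [155.2 174.6] [22.8 23.3] (144, 163, 24, 24) [0.6148 0.2604 0.028 ]
cup side [265.2 153.4] [13.7 21.7] (255, 147, 22, 14) [0.6131 0.2607 0.028 ]
crown top [150.  245.4] [23.1 23.5] (139, 234, 23, 24) [0.4455 0.2691 0.024 ]
crown side [203.1 170.5] [13.3 21. ] (193, 164, 21, 14) [0.4425 0.2684 0.024 ]
seatdisc top [329. 206.] [22.8 23.2] (318, 195, 23, 23) [ 0.5394 -0.1547  0.036 ]
seatdisc side [313.  272.2] [20.5 26.4] (300, 263, 27, 20) [ 0.5369 -0.1574  0.036 ]
foot top [327.6 207.1] [40.1 41. ] (308, 187, 41, 41) [ 0.5396 -0.1543  0.01  ]
foot side [312.6 281.3] [39.2 48.4] (289, 263, 48, 39) [ 0.5356 -0.1601  0.01  ]
```

View pics/crop.png

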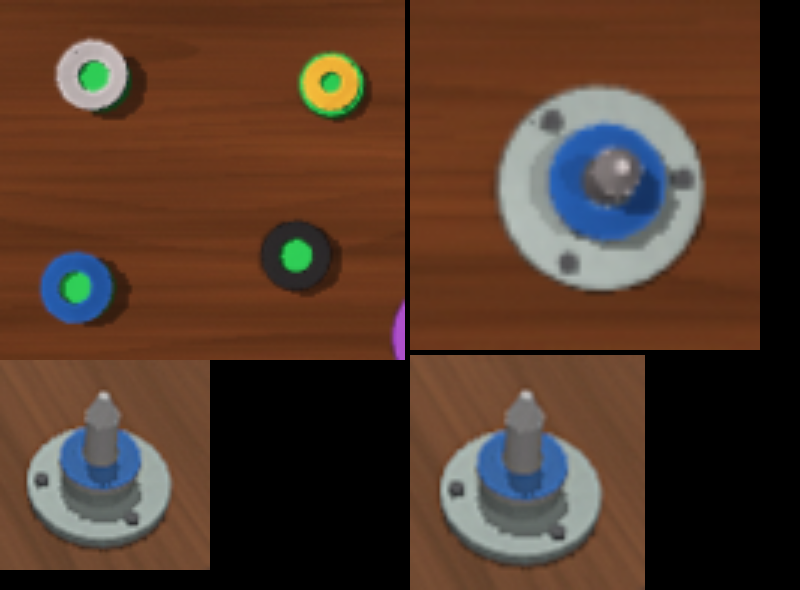

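The crop confirms the bare-metal ring at top (155,175), the all-blue ring at (150,245) and the grey stand at (329,206). I'll move above the cup-up disc first.

Emit:
{"op": "move_arm", "data": {"commands": [[[-0.0445,-0.023,0,0,0,0,0.085],[-0.0445,-0.023,0,0,0,0,0.085],[-0.0445,-0.023,0,0,0,0,0.085],[-0.0445,-0.023,0,0,0,0,0.085],[-0.0445,-0.023,0,0,0,0,0.085],[-0.0445,-0.023,0,0,0,0,0.085],[-0.0445,-0.023,0,0,0,0,0.085],[-0.0445,-0.023,0,0,0,0,0.085],[-0.0445,-0.023,0,0,0,0,0.085],[-0.0445,-0.023,0,0,0,0,0.085],[-0.0445,-0.023,0,0,0,0,0.085],[-0.0445,-0.023,0,0,0,0,0.085],[0,0,0.01,0,0,10,0.085],[0,0,0.01,0,0,10,0.085],[0,0,0.01,0,0,10,0.085],[0,0,0.01,0,0,10,0.085],[0,0,0.01,0,0,10,0.085],[0,0,0.01,0,0,10,0.085],[0,0,0.01,0,0,10,0.085],[0,0,0.01,0,0,10,0.085]]]}}

```text
t: 2.6
eef_pos: [0.6128, 0.2613, 0.1505]
tool_rot: [-0.0, 0.731, 0.682, -0.0]
contact_force: [0.1, 0.8, -0.7]
gripper_width: 0.995
grasp_force: 0.0
```

Emit:
{"op": "move_arm", "data": {"commands": [[[-0.001,0.001,0.03,0,0,0,0.085],[0,0,0.03,0,0,0,0.085],[0,0,0.03,0,0,0,0.085],[0,0,0.03,0,0,0,0.085],[0,0,0.0125,0,0,0,0.085],[0,0,0.01,0,0,0,0.085],[0,0,0,0,0,0,0.085],[0,0,0,0,0,0,0.05],[0,0,0,0,0,0,0.05],[0,0,0,0,0,0,0.05],[0,0,0,0,0,0,0.05],[0,0,0,0,0,0,0.05]]], "squeeze": 40}}

```text
t: 4.1
eef_pos: [0.6147, 0.2606, 0.0104]
tool_rot: [0.0, 0.73, 0.684, 0.001]
contact_force: [-1.5, -0.8, 6.2]
gripper_width: 0.64
grasp_force: 40.8
```

Emit:
{"op": "move_arm", "data": {"commands": [[[0,0,-0.01,0,0,0,0.05],[0,0,-0.03,0,0,0,0.05],[0,0,-0.04,0,0,0,0.05],[0,0,-0.05,0,0,0,0.05],[0,0,0,0,0,0,0.05]]]}}

```text
t: 4.72
eef_pos: [0.6172, 0.261, 0.1441]
tool_rot: [0.001, 0.73, 0.684, 0.004]
contact_force: [0.4, -0.2, -0.7]
gripper_width: 0.637
grasp_force: 42.5
```

```bash
python3 - <<'E'
from h import *
t=imaging.read_camera("top"); s=imaging.read_camera("side"); o=bot.get_obs()
print(o["eef_pos"],o["gripper_width"],o["tool_rot"],o["contact_force"])
a=proj("top",o["eef_pos"]).astype(int); b=proj("side",o["eef_pos"]).astype(int); print(a,b)
f=lambda im,p:cv2.resize(im[max(0,p[1]-40):p[1]+40,p[0]-40:p[0]+40],(400,400),interpolation=cv2.INTER_CUBIC)
cv2.imwrite("pics/g1.png",np.hstack([f(t,a),f(s,b)])[:,:,::-1])
E
```

```text
[0.61417205 0.26051538 0.13959733] 0.6391479538913772 [-5.59094307e-05  7.29424532e-01  6.84060972e-01  6.59917783e-04] [-0.71503667 -0.42253935 -1.18396204]
[143 165] [264 117]
```

View pics/g1.png

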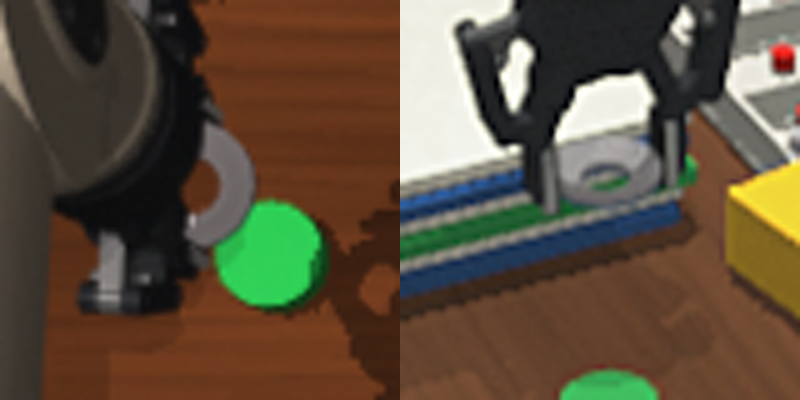

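The disc is held level and centred between the pads (side crop about (610,170)). Next I'll carry it over the arbor.

Emit:
{"op": "move_arm", "data": {"commands": [[[-0.0349,-0.004,0,0,0,0,0.05],[-0.0349,-0.004,0,0,0,0,0.05],[-0.0349,-0.004,0,0,0,0,0.05],[-0.0349,-0.004,0,0,0,0,0.05],[-0.0349,-0.004,0,0,0,0,0.05],[-0.0349,-0.004,0,0,0,0,0.05],[-0.0349,-0.004,0,0,0,0,0.05],[-0.0349,-0.004,0,0,0,0,0.05],[-0.0349,-0.004,0,0,0,0,0.05],[-0.0349,-0.004,0,0,0,0,0.05],[-0.0349,-0.004,0,0,0,0,0.05],[-0.0349,-0.004,0,0,0,0,0.05],[0,0,0,0,0,0,0.05],[0,0,0,0,0,0,0.05],[0,0,0,0,0,0,0.05]]]}}

```text
t: 6.7
eef_pos: [0.5394, -0.153, 0.1382]
tool_rot: [-0.001, 0.729, 0.685, -0.0]
contact_force: [0.4, 0.7, -1.2]
gripper_width: 0.639
grasp_force: 42.5
```

```bash
python3 - <<'E'
from h import *
t=imaging.read_camera("top"); s=imaging.read_camera("side"); o=bot.get_obs()
e=o["eef_pos"];print(o["t"],e,o["gripper_width"],o["tool_rot"])
a=proj("top",e).astype(int); b=proj("side",e).astype(int); print(a,b,proj("side",e+[0,0,.0155]),proj("top",e+[0,0,.0155]))
f=lambda im,p:cv2.resize(im[max(0,p[1]-40):p[1]+40,p[0]-40:p[0]+40],(400,400),interpolation=cv2.INTER_CUBIC)
cv2.imwrite("pics/g2.png",np.hstack([f(t,a),f(s,b)])[:,:,::-1])
E
```

```text
6.8 [ 0.53947658 -0.15331265  0.13847107] 0.6359612667916834 [-3.37597481e-04  7.28814560e-01  6.84711048e-01 -6.20280332e-05]
[333 200] [315 235] [315.52514289 230.1885216 ] [334.47974244 199.68860026]
```

View pics/g2.png

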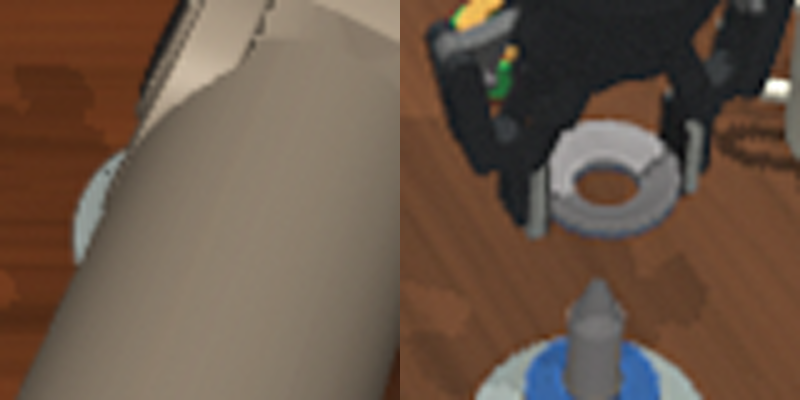

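The side view shows the held disc hanging above the tip. The tip is at about (314.6,251.4) and the disc centre at about (317,230.5). I'll measure both more precisely.

```bash
python3 - <<'E'
from h import *
g=cv2.imread("pics/g2.png")[:,400:]
s=imaging.read_camera("side"); e=bot.get_obs()["eef_pos"]
print("proj tip",proj("side",[.5395,-.1545,.098]),proj("top",[.5395,-.1545,.098]), "d/dx",proj("side",[.5495,-.1545,.098]),"d/dy",proj("side",[.5395,-.1445,.098]))
h=cv2.cvtColor(s,cv2.COLOR_RGB2HSV)
np.set_printoptions(linewidth=250)
for r in (222,226,230,234,238): print(r,h[r,300:336,1].tolist())
print(h[216:246,317,1].tolist())
print("tip rows"); 
for r in range(248,270,3): print(r,h[r,304:326,1].tolist())
t0=cv2.imread("pics/top0.png"); ht=cv2.cvtColor(t0,cv2.COLOR_BGR2HSV)
print("top sat");print(ht[195:215,320:345,1])
E
```

```text
proj tip [314.6576225  250.45822309] [331.96958409 202.81777302] d/dx [319.16198849 248.85017518] d/dy [312.30536007 247.04976713]
222 [21, 21, 21, 15, 24, 33, 20, 5, 8, 8, 6, 5, 6, 6, 6, 6, 6, 6, 6, 6, 3, 6, 3, 2, 3, 12, 13, 6, 43, 18, 18, 33, 7, 13, 11, 10]
226 [26, 12, 13, 25, 12, 6, 5, 6, 5, 5, 6, 5, 6, 5, 5, 5, 5, 7, 6, 8, 6, 8, 6, 5, 6, 5, 7, 7, 5, 4, 0, 59, 11, 12, 10, 17]
230 [12, 10, 10, 9, 16, 5, 5, 6, 6, 6, 16, 77, 147, 154, 154, 153, 152, 152, 156, 145, 114, 24, 16, 5, 7, 7, 6, 6, 6, 4, 6, 8, 11, 11, 47, 123]
234 [13, 9, 11, 9, 8, 6, 6, 4, 0, 0, 13, 78, 151, 158, 156, 146, 144, 144, 143, 153, 164, 95, 28, 9, 5, 5, 5, 5, 4, 2, 34, 136, 147, 149, 149, 144]
238 [11, 11, 9, 9, 18, 23, 30, 8, 2, 2, 7, 7, 5, 5, 2, 5, 5, 2, 7, 5, 7, 5, 7, 7, 4, 5, 2, 3, 80, 145, 150, 146, 142, 142, 141, 143]
[143, 145, 150, 18, 2, 5, 6, 5, 5, 8, 7, 5, 31, 88, 152, 149, 143, 140, 144, 167, 34, 2, 2, 7, 9, 25, 16, 130, 144, 144]
tip rows
248 [141, 140, 142, 139, 140, 140, 140, 142, 138, 138, 137, 141, 144, 138, 143, 139, 139, 141, 144, 142, 141, 143]
251 [140, 146, 141, 141, 137, 141, 141, 149, 12
[... 2009 characters left out ...]
  23  17  18  13  15  19  13  17   9  72 199 199 198 196 201 173  17  15  13  12]
 [200 200 200 200 193 143  39  11  16  16  18  14   4  57 176 197 198 201 199 200 171  12  15  12  12]
 [200 200 201 201 200 188 129  63  64  32  40  22  66 144 201 200 200 201 199 185 138  15  15  13  13]
 [200 200 198 201 200 200 193 165 161  97 158 156 199 199 200 198 200 198 196 162  63  20  14  12  14]
 [191 198 199 200 198 201 199 199 197 200 199 199 198 201 201 201 199 200 190 138  15  15  13  10  12]
 [131 198 201 202 199 201 199 198 199 199 197 199 198 201 200 200 200 195 164  59  13  12  14  13  16]
 [ 36 171 197 199 198 199 199 199 198 199 199 201 198 201 200 201 197 164  58  15  17  15  14  10  13]]
```

Emit:
{"op": "move_arm", "data": {"commands": [[[-0.001,-0.0005,0.015,0,0,0,0.05],[0,0,0.015,0,0,0,0.05],[0,0,0.015,0,0,0,0.05],[0,0,0.01,0,0,0,0.05],[0,0,0.01,0,0,0,0.05],[0,0,0.005,0,0,0,0.05],[0,0,0.005,0,0,0,0.05],[0,0,0,0,0,0,0.05]]]}}

```text
t: 7.85
eef_pos: [0.5387, -0.1555, 0.0636]
tool_rot: [-0.0, 0.729, 0.684, -0.0]
contact_force: [-0.1, -0.4, -1.6]
gripper_width: 0.638
grasp_force: 42.5
```

Emit:
{"op": "move_arm", "data": {"commands": [[[0,0,0.006,0,0,0,0.05],[0,0,0.006,0,0,0,0.05],[0,0,0.006,0,0,0,0.05],[0,0,0,0,0,0,0.05],[0,0,0,0,0,0,0.05]]]}}

```text
t: 8.48
eef_pos: [0.5388, -0.1556, 0.0458]
tool_rot: [0.0, 0.73, 0.684, -0.0]
contact_force: [0.6, -0.9, 0.1]
gripper_width: 0.638
grasp_force: 42.5
```

Emit:
{"op": "move_arm", "data": {"commands": [[[0,0,0,0,0,0,0.065],[0,0,0,0,0,0,0.075],[0,0,0,0,0,0,0.085],[0,0,0,0,0,0,0.085],[0,0,0,0,0,0,0.085],[0,0,-0.02,0,0,0,0.085],[0,0,-0.04,0,0,0,0.085],[0,0,-0.04,0,0,0,0.085],[0,0,-0.02,0,0,0,0.085],[0,0,0,0,0,0,0.085]]]}}

```text
t: 9.72
eef_pos: [0.5398, -0.1557, 0.1672]
tool_rot: [0.001, 0.729, 0.684, 0.001]
contact_force: [-0.5, 0.2, -0.7]
gripper_width: 0.995
grasp_force: 0.0
```

```bash
python3 - <<'E'
from h import *
s=imaging.read_camera("side"); o=bot.get_obs(); print(o["eef_pos"],o["tool_rot"])
b=(314,262)
cv2.imwrite("pics/g3.png",cv2.resize(s[222:302,274:354],(480,480),interpolation=cv2.INTER_CUBIC)[:,:,::-1])
E
```

```text
[ 0.53896474 -0.15535682  0.16593738] [2.54122153e-04 7.29410080e-01 6.84076503e-01 4.56597930e-04]
```

View pics/g3.png

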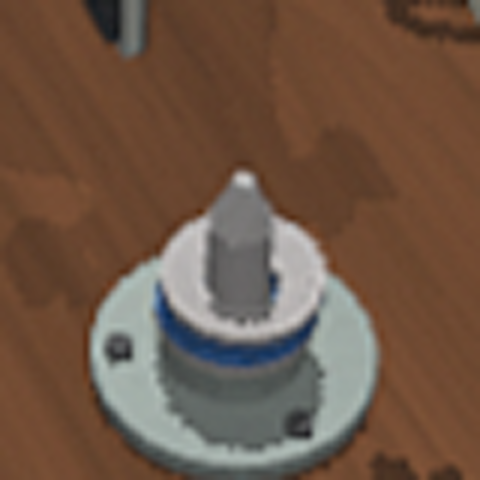

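The first disc is down and flat: its ring is level at crop (243,280), right above the blue rim. Next is the crown-up disc.

Emit:
{"op": "move_arm", "data": {"commands": [[[0.0348,-0.0101,0,0,0,0,0.085],[0.0348,-0.0101,0,0,0,0,0.085],[0.0348,-0.0101,0,0,0,0,0.085],[0.0348,-0.0101,0,0,0,0,0.085],[0.0348,-0.0101,0,0,0,0,0.085],[0.0348,-0.0101,0,0,0,0,0.085],[0.0348,-0.0101,0,0,0,0,0.085],[0.0348,-0.0101,0,0,0,0,0.085],[0.0348,-0.0101,0,0,0,0,0.085],[0.0348,-0.0101,0,0,0,0,0.085],[0.0348,-0.0101,0,0,0,0,0.085],[0.0348,-0.0101,0,0,0,0,0.085],[0,0,0.03,0,0,0,0.085],[0,0,0.03,0,0,0,0.085],[0,0,0.03,0,0,0,0.085],[0,0,0,0,0,0,0.085],[0,0,0,0,0,0,0.085]]]}}

```text
t: 11.9
eef_pos: [0.4449, 0.2688, 0.076]
tool_rot: [0.0, 0.73, 0.684, -0.0]
contact_force: [-0.6, 0.4, 1.0]
gripper_width: 0.996
grasp_force: 0.0
```

Emit:
{"op": "move_arm", "data": {"commands": [[[0,0,0.03,0,0,0,0.085],[0,0,0.02,0,0,0,0.085],[0,0,0.012,0,0,0,0.085],[0,0,0.007,0,0,0,0.085],[0,0,0,0,0,0,0.085],[0,0,0,0,0,0,0.05],[0,0,0,0,0,0,0.05],[0,0,0,0,0,0,0.05],[0,0,0,0,0,0,0.05],[0,0,0,0,0,0,0.05],[0,0,-0.01,0,0,0,0.05],[0,0,-0.03,0,0,0,0.05],[0,0,-0.05,0,0,0,0.05],[0,0,-0.05,0,0,0,0.05],[0,0,0,0,0,0,0.05]]]}}

```text
t: 13.78
eef_pos: [0.447, 0.2705, 0.1509]
tool_rot: [-0.0, 0.73, 0.684, 0.004]
contact_force: [0.6, -0.1, -0.4]
gripper_width: 0.639
grasp_force: 42.6
```

Emit:
{"op": "move_arm", "data": {"commands": [[[-0.0348,0.0101,0,0,0,0,0.05],[-0.0348,0.0101,0,0,0,0,0.05],[-0.0348,0.0101,0,0,0,0,0.05],[-0.0348,0.0101,0,0,0,0,0.05],[-0.0348,0.0101,0,0,0,0,0.05],[-0.0348,0.0101,0,0,0,0,0.05],[-0.0348,0.0101,0,0,0,0,0.05],[-0.0348,0.0101,0,0,0,0,0.05],[-0.0348,0.0101,0,0,0,0,0.05],[-0.0348,0.0101,0,0,0,0,0.05],[-0.0348,0.0101,0,0,0,0,0.05],[-0.0348,0.0101,0,0,0,0,0.05],[0,0,0,0,0,0,0.05],[0,0,0,0,0,0,0.05],[0,0,0,0,0,0,0.05]]]}}

```text
t: 15.65
eef_pos: [0.5385, -0.1541, 0.1464]
tool_rot: [-0.001, 0.729, 0.685, -0.0]
contact_force: [0.8, 0.3, -0.9]
gripper_width: 0.636
grasp_force: 42.6
```

```bash
python3 - <<'E'
from h import *
s=imaging.read_camera("side"); o=bot.get_obs(); e=o["eef_pos"]; print(e,o["gripper_width"],proj("side",e+[0,0,.0185]),proj("side",e+[0,0,.0215]))
print(blob(s,(100,120,40),(125,255,255),(316,228),16))
b=(314,262)
cv2.imwrite("pics/g4.png",cv2.resize(s[200:300,264:364],(500,500),interpolation=cv2.INTER_CUBIC)[:,:,::-1])
E
```

```text
[ 0.53857426 -0.15413726  0.14648639] 0.6369819108890045 [315.54258692 226.5170603 ] [315.60797154 225.38894206]
(((316.3626708984375, 227.73129272460938), (21.03069305419922, 28.115474700927734), 92.31269073486328), (304, 218, 28, 21))
```

View pics/g4.png

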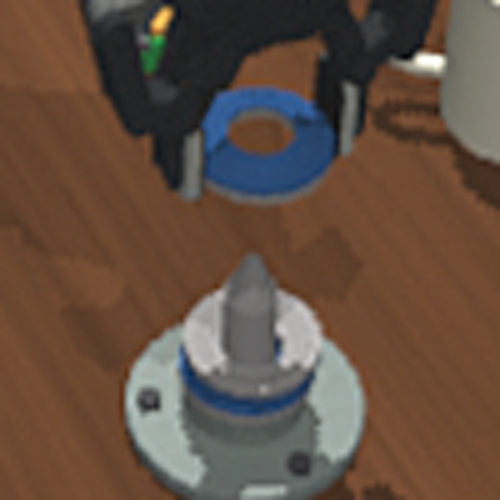

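The disc is held level, with its hole at about (316,226), in line with the tip the same way as the first. Lowering it now.

Emit:
{"op": "move_arm", "data": {"commands": [[[-0.001,0,0.015,0,0,0,0.05],[0,0,0.015,0,0,0,0.05],[0,0,0.015,0,0,0,0.05],[0,0,0.01,0,0,0,0.05],[0,0,0.01,0,0,0,0.05],[0,0,0.01,0,0,0,0.05],[0,0,0.006,0,0,0,0.05],[0,0,0.006,0,0,0,0.05],[0,0,0.005,0,0,0,0.05],[0,0,0,0,0,0,0.05],[0,0,0,0,0,0,0.05]]]}}

```text
t: 17.08
eef_pos: [0.5388, -0.1565, 0.0549]
tool_rot: [0.0, 0.729, 0.684, 0.0]
contact_force: [-0.2, 0.1, -1.3]
gripper_width: 0.636
grasp_force: 42.5
```

Emit:
{"op": "move_arm", "data": {"commands": [[[0,0,0,0,0,0,0.065],[0,0,0,0,0,0,0.075],[0,0,0,0,0,0,0.085],[0,0,0,0,0,0,0.085],[0,0,0,0,0,0,0.085],[0,0,-0.02,0,0,0,0.085],[0,0,-0.04,0,0,0,0.085],[0,0,-0.04,0,0,0,0.085],[0,0,-0.04,0,0,0,0.085],[0,0,0,0,0,0,0.085],[0,0,0,0,0,0,0.085]]]}}

```text
t: 18.45
eef_pos: [0.5383, -0.1562, 0.1943]
tool_rot: [-0.0, 0.729, 0.684, -0.0]
contact_force: [-0.6, -0.5, -1.1]
gripper_width: 0.996
grasp_force: 0.0
```

```bash
python3 - <<'E'
from h import *
s=imaging.read_camera("side"); o=bot.get_obs(); print(o["eef_pos"],o["t"])
cv2.imwrite("pics/g5.png",cv2.resize(s[222:302,274:354],(480,480),interpolation=cv2.INTER_CUBIC)[:,:,::-1])
E
```

```text
[ 0.5380025  -0.15614807  0.19380639] 18.5
```

View pics/g5.png

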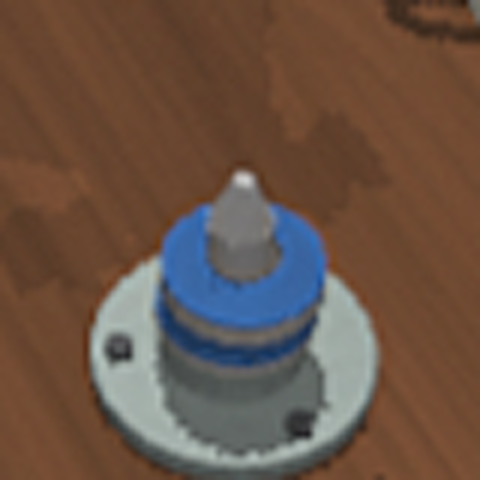

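The top disc is level and fully down. Its crown is at crop (243,265), the exposed arbor length matches z ≈ 63 mm, and the rims below form an even band. Handing in.

```bash
python3 -c "
from station import bot
print(bot.hand_in())"
```

```text
the job is handed in; nothing more can be done
None
```

I added the bare-metal (cup-up) disc first, then the blue crown-up disc, and the last side view showed both fully down and flat; I handed the job in at about 18.5 s, but it returned no verdict.

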